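Stack the two weight cases

TASK

The two lidded weight cases are to be put away as one stack. First take the rubber stamp off the blue lid and stand it upright on the middle of the closed ink pad; then set the case with the yellow lid gently on the blue-lidded case, squarely, with all four feet down in the corner recesses of the blue lid, and let go. Leave the blue-lidded case standing where it is and do not disturb the stapler, the brass weight or the notebook.

Things in the scene. Friction and masses are not known exactly. Their poses are not given: they have to be found in the camera images.
- case_blue: Lower case, blue lid, grey body, loose, 0.55 to 1.1 kg, on the worktop. 150 (x) x 66 (y) x 78 mm (z up). Lid top flat at z = 78 mm with four square recesses (black floors) 20 x 20 mm, 6 mm deep, centred at x = +-61, y = +-19 mm. Four feet as on the yellow case. Origin: centre of its underside, level with the foot tips.
- case_yellow: Case to stack, yellow lid, same shape and origin as the blue; 0.3 to 0.65 kg, lid fixed. Grip the lid's straight long sides, 66 mm apart, z 54 to 78 mm (body below: 60 mm wide). Four black feet at x = +-61, y = +-19 mm, 8 mm high, tapering from 17 to 12 mm across. Either way round fits. Seated, its origin is 72 mm above the blue one's; 78 mm if feet miss the recesses.
- stamp: Rubber stamp standing on the flat middle of the blue lid at the start, 78 mm high, 90 g. Round black knob up to 30 mm across, z 20 to 78 mm, grip it at about z = 60 mm; wooden foot 22 (x) x 52 (y) x 20 mm. Origin: centre of its underside; z up.
- ink_pad: Closed dark ink pad, lid fixed shut, 82 (x) x 120 (y) mm, flat top 15 mm above the worktop, loose, lying on the worktop between the places of the cases. Origin: centre of its underside; z up.
- stapler: Bystander: black stapler, 34 x 146 x 47 mm, lying on the worktop. Origin: centre of its underside.
- weight: Bystander: brass check weight, 30 mm across, 40 mm high, standing behind the ink pad. Origin: centre of its underside.
- notebook: Bystander: blue notebook, 210 x 152 x 14 mm, lying flat at the right rear. Origin: centre of its underside.
Not all that is in view belongs to the job. There is more than one size of the stamp; the job needs the smaller.

How it is judged:
On the way, in this order (a step that is already met when the one before it is completed fails the run):
1. the stamp stands upright and released on the ink pad (x of stamp in the frame of ink_pad between -0.03 and 0.03 m and y of stamp in the frame of ink_pad between -0.045 and 0.045 m and z of stamp in the frame of ink_pad between 0.01 and 0.02 m and angle between stamp's own z axis and vertical below 0.12 rad and linear speed of stamp below 0.03 m/s and contact force between stamp and the fingers below 0.1 N), for 0.2 s.
2. the yellow-lidded case sits on the blue-lidded one, feet in the recesses (x of case_yellow in the frame of case_blue between -0.005 and 0.005 m and y of case_yellow in the frame of case_blue between -0.005 and 0.005 m and z of case_yellow in the frame of case_blue between 0.069 and 0.0745 m and angle between the x axis of case_yellow and the x axis of case_blue, either way round below 0.07 rad and angle between the z axis of case_yellow and the z axis of case_blue, either way round below 0.03 rad and angle between case_blue's own z axis and vertical below 0.05 rad), for 0.2 s.
At the end, for the whole second after the job is handed in: Stamp upright (0.12 rad) and released on the ink pad, within 30 (x) and 45 mm (y) of its centre; yellow case on the upright blue one, centred within 5 mm per axis, turned under 0.07 rad (either way round), parallel within 0.03 rad, origins 69 to 74.5 mm apart in height; released, at rest (all of step 1 and all of step 2 and linear speed of each of case_yellow, case_blue below 0.02 m/s and contact force between case_yellow and the fingers below 0.1 N); the robot touches nothing.
It fails at once if the blue-lidded case is shifted by more than 30 mm (distance of case_blue from where it was at the start of the episode above 0.03 m).
It fails at once if the blue-lidded case is tipped (angle between case_blue's own z axis and vertical above 0.2 rad).
It fails at once if the yellow-lidded case is rammed onto the blue-lidded one (over 60 N) (contact force between case_yellow and case_blue above 60 N).
It fails at once if the yellow-lidded case is let go and falls (faster than 0.45 m/s, a drop of about 10 mm) (contact force between case_yellow and the fingers below 0.1 N and linear speed of case_yellow above 0.45 m/s).
It fails at once if a bystander (stapler, brass weight, notebook) is shifted by more than 30 mm (distance of any of stapler, weight, notebook from where it was at the start of the episode above 0.03 m).
It also fails if it takes over 64 s, if anything falls off the work surface, if the arm or the gripper's body presses on something with over 40 N, if the wrist force passes 120 N, or if a joint passes its speed limit or range.

ROBOT

A 6-joint arm with a two-finger parallel gripper is mounted at the origin on a cart in front of the work surface, level with it; the furniture and walls round the work are solid. World frame = base frame: x ahead of the robot, y to its left, z up, the work surface at z = 0. Lengths are in m, angles in rad, forces in N, time in s.
With the tool pointing down it reaches from about 0.4 to 0.825 m from the base axis. Payload 7 kg.
Tool frame: the origin (TCP) lies midway between the tips of the shut fingers; the grasp point (between the pads) lies 19 mm behind it; z points along the fingers, x is the direction in which the jaws open and shut, and the axes are right-handed (so a half turn about z gives the same grasp; the last joint's range is limited). The gripper opens to 88 mm and grips with 3 to 60 N. Pads are 19 mm wide; open, the fingers measure 130 mm over their backs; the gripper's body (78 mm by 193 mm) begins 47 mm behind the grasp point.
Start: joints at [1.617, 0.359, 0.012, 0, -1.224, -0.288], TCP at [0.162, 0.655, 0.227] pointing down, gripper open.
Joint ranges: [-3.07, 3.07], [-1.43, 2.12], [-1.02, 1.25], [-3.03, 1.67], [-3.05, -0], [-3.03, 3.03]. Speed limits (rad/s): [2.39, 2.39, 3.01, 3.14, 3.14, 3.14].

INTERFACE

Orientations are given as [roll, pitch, yaw] about the fixed x, y, z axes, in that order (R = Rz(yaw) Ry(pitch) Rx(roll)).
In Python, from station import status, eyes, workorder gives the robot as it stands.
- The arm moves only by the shell command python3 -m jog 'ROWS' [OPENING] [FORCE]. ROWS is JSON, a list of rows, each a list of 6 numbers: the shift along the world's x, y, z in mm, then the turn, a rotation vector about the world's x, y, z in rad. A call has 1 to 12 rows; each row shifts and turns the pose as measured when the row begins; what a row does not reach is not made up. A row lasts 1/10 s, in which the tool goes at most 50 mm and 8.59 degrees, less where a joint would pass 70% of its speed; a pose out of reach is approached as far as the arm can. A call with a gripper value outside its range is refused whole. OPENING is the opening, from 0 (shut) to 1 (fully open), set as the call begins (- or left out, the last holds). The fingers move at their own pace and stop on an object; FORCE is the grip in N (left out, the last holds). Time passes only in rows, so rows that do not move let the fingers close. It gives the time, the measured TCP pose, the force and the opening at its end, in the units of the state.
- status.get_state(): the state, without advancing time (a new reading comes with each control period).
- eyes.grab_frame(name): name is "side" or "top"; returns the picture (480x640x3 uint8, blue, green, red); there is no depth.
- eyes.calibration(name): a dict with "camera_matrix" (3x3 intrinsics, pixels), "cam_to_world" (4x4, takes a point from camera to world coordinates). Camera axes: x right, y up, looking along -z (the intrinsics and any distortion apply to the point x, -y, -z); pixel columns grow to the right and rows downward; lengths in m; the calibration is good to about 2 mm. A picture is of the moment at which its call begins. calibration takes no time and is no camera call.
- workorder.job_done(): hands the job in, once; it reports no verdict.
The state is a dict: "t": time; "q": joint angles; "qd": joint speeds; "joint_efforts": joint torques, N m; "eef_pos": TCP position; "ee_rot": TCP orientation; "force": force on the tool from outside, world axes, zero at the start; "moment": the same for the moment, N m; "width": finger opening in m.
Only numpy, scipy, OpenCV 4.12 (cv2) and the standard library are available. Lean on these libraries where they do the work, as an engineer would, in place of code of your own. Each camera call takes 0.05 s, during which the arm holds its last target. There are 200 camera calls.

## Working session

There is one attempt and no reset: what is moved stays moved. The work goes in short steps, Python scripts to look and compute and a shell command to move; the robot and the scene stay as the last step left them, time stands still between calls to the robot, and variables do not carry over. Pictures are saved under pics/ and viewed, about 8 in all and at most 12, crops included, and the job is handed in when it is done.

```bash
mkdir -p pics; ls
cat > h.py <<'E'
import numpy as np, cv2
from station import status, eyes, workorder
def grab(n,f):
    im=eyes.grab_frame(n); cv2.imwrite('pics/'+f,im); return im
def ray(n,uv):
    c=eyes.calibration(n);K=np.array(c['camera_matrix']);T=np.array(c['cam_to_world'])
    uv=np.atleast_2d(np.array(uv,float))
    d=cv2.undistortPoints(uv.reshape(-1,1,2),K,np.array(c.get('distortion',c.get('dist',np.zeros(5))),float)).reshape(-1,2)
    d=np.c_[d[:,0],-d[:,1],-np.ones(len(d))]@T[:3,:3].T
    return T[:3,3],d
def at(n,uv,z):
    o,d=ray(n,uv); return o+d*((z-o[2])/d[:,2])[:,None]
def pix(n,P):
    c=eyes.calibration(n);K=np.array(c['camera_matrix']);T=np.array(c['cam_to_world'])
    p=(np.atleast_2d(P)-T[:3,3])@T[:3,:3]; p=p*[1,-1,-1]; q=p@K.T; return q[:,:2]/q[:,2:]
E
python3 - <<'E'
from h import *
print(status.get_state())
for n in('top','side'):
    c=eyes.calibration(n);print(c); grab(n,n+'0.png')
E
```

```text
pics
{'t': 0.0, 'q': array([ 1.61710998e+00,  3.59362277e-01,  1.10599294e-02, -3.18248592e-04,
       -1.22407945e+00, -2.88101003e-01]), 'qd': array([-6.35890913e-05,  1.15865646e-04, -7.21136441e-04, -9.76271112e-05,
        5.51526510e-04,  5.20722906e-04]), 'joint_efforts': array([ 8.90422180e-04, -5.82717454e+01,  2.93053311e+01,  6.99704066e+00,
        7.08638050e-03, -1.61672356e-04]), 'eef_pos': array([0.16154044, 0.65489239, 0.2256448 ]), 'ee_rot': array([-3.14142898e+00, -1.60513281e-03, -1.81269219e+00]), 'force': array([-0.20125149,  0.02781154, -0.13416166]), 'moment': array([-0.0249814 ,  0.02343193,  0.01518695]), 'width': 0.08772417364305177}
{'camera_matrix': array([[476.94257903,   0.        , 316.27674154],
       [  0.        , 476.94257903, 241.16166102],
       [  0.        ,   0.        ,   1.        ]]), 'cam_to_world': array([[ 0.05637732,  0.97495749, -0.21512667,  0.36805858],
       [-0.99839781,  0.05609674, -0.00741449,  0.01984599],
       [ 0.00483909,  0.21520001,  0.97655801,  1.11384874],
       [ 0.        ,  0.        ,  0.        ,  1.        ]])}
{'camera_matrix': array([[481.44430499,   0.        , 324.23797256],
       [  0.        , 481.44430499, 248.74405314],
       [  0.        ,   0.        ,   1.        ]]), 'cam_to_world': array([[ 0.99992203, -0.00447433,  0.01165804,  0.60534307],
       [ 0.0118696 ,  0.6305363 , -0.776069  , -0.76501754],
       [-0.00387843,  0.77614686,  0.63054025,  0.738925  ],
       [ 0.        ,  0.        ,  0.        ,  1.        ]])}
```

View pics/top0.png

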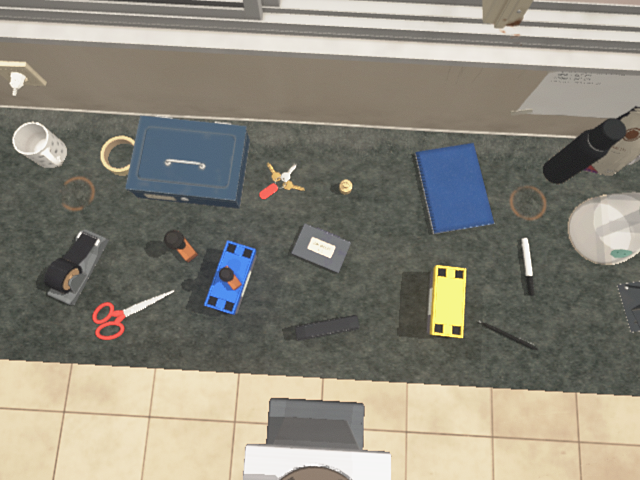

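View pics/side0.png

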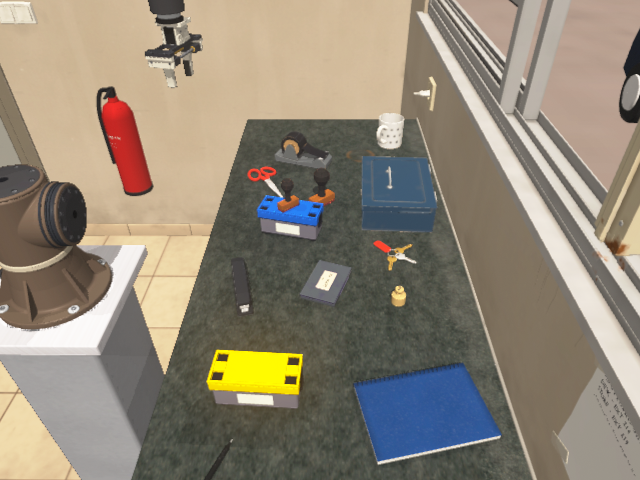

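Candidates for the stamp: the one on the blue lid at top (230,275) / side (288,195), and a larger one on the worktop at top (180,245) / side (321,185). The one on the blue lid fits the description and looks smaller. The gripper is clear of the scene. I'll measure now and check in a crop.

```bash
cat > m.py <<'E'
from h import *
def comp(m,near):
    n,l,s,c=cv2.connectedComponentsWithStats(m.astype(np.uint8),connectivity=8)
    i=1+np.argmin(np.hypot(*(c[1:]-near).T)+1e3*(s[1:,4]<60)); return l==i
def lid(n,im,hue,near,ztop):
    h=cv2.cvtColor(im,cv2.COLOR_BGR2HSV).astype(int)
    m=(abs(h[...,0]-hue)<10)&(h[...,1]>150)&(h[...,2]>150)
    m=comp(m,near); ys,xs=np.nonzero(m)
    P=at(n,np.c_[xs,ys],ztop)[:,:2]
    r=cv2.minAreaRect((P*1000).astype(np.float32))
    hull=cv2.convexHull(np.c_[xs,ys].astype(np.int32)); hm=np.zeros(m.shape,np.uint8); cv2.fillConvexPoly(hm,hull,1)
    bl=(hm>0)&(h[...,2]<70)
    k,l,s,c=cv2.connectedComponentsWithStats(bl.astype(np.uint8))
    rec=[(c[i].round(1),s[i,4],(at(n,c[i],ztop-.006)[0,:2]*1000).round(1)) for i in range(1,k) if s[i,4]>8]
    return r,rec
E
python3 - <<'E'
from m import *
t=cv2.imread('pics/top0.png');s=cv2.imread('pics/side0.png')
for n,im,b,y in(('top',t,(230,278),(448,300)),('side',s,(290,210),(255,370))):
    for nm,hue,c in(('blue',110,b),('yellow',29,y)):
        r,rec=lid(n,im,hue,c,.078);print(n,nm,np.round(r[0],1),np.round(r[1],1),round(r[2],1))
        for q in rec:print('   ',*q)
a=cv2.resize(t[215:335,140:300],None,fx=4,fy=4,interpolation=cv2.INTER_CUBIC)
b=cv2.resize(s[150:250,240:360],None,fx=3.5,fy=3.5,interpolation=cv2.INTER_CUBIC)
o=np.zeros((480+0,640,3),np.uint8);o[:480,:640]=a
cv2.imwrite('pics/crop1.png',cv2.resize(np.hstack([cv2.resize(a,(400,300)),cv2.resize(b,(400,300))]),(800,300)))
# ink pad: dark greyish by rays of approximate corners
for nm,P in(('inkpad',[(303,226),(351,240),(338,272),(292,256)]),):
    print(nm,(at('top',P,.015)*1000).round(0).tolist(), (at('top',np.mean(P,0),.015)*1000).round(0))
print('pad side',(at('side',[(326,282)],.015)*1000).round(0))
print('stapler',(at('top',[(285,330),(358,320)],.03)*1000).round(0).tolist(),'weight',(at('top',[(345,186)],.03)*1000).round(0))
print('knob top at156',(at('top',[(226,272)],.156)*1000).round(0),(at('side',[(288,182)],.156)*1000).round(0))
print('big knob78+',(at('top',[(173,238)],.09)*1000).round(0))
E
```

```text
top blue [506.5 211.5] [ 69.  150.8] 76.0
    [230.9 247.9] 41 [571.3 216.8]
    [247.  252.7] 45 [562.5 180.1]
    [225.8 274.7] 78 [510.6 222.2]
    [212.2 300.5] 46 [452.6 246.4]
    [228.7 305.8] 46 [443.3 209.4]
top yellow [ 481.6 -231.6] [  5.2 147.9] 87.0
side blue [506.9 199.4] [ 94.6 157.1] 76.0
    [287.1 198.8] 14 [497.2 254.8]
    [311.7 215. ] 10 [561.3 184.3]
side yellow [ 481.9 -273.5] [ 81.7 153. ] 86.8
    [216.  378.9] 9 [ 418.4 -286. ]
inkpad [[645.0, 62.0, 15.0], [618.0, -54.0, 15.0], [540.0, -26.0, 15.0], [571.0, 83.0, 15.0]] [[593.  16.  15.]]
pad side [[597.  10.  15.]]
stapler [[400.0, 86.0, 30.0], [431.0, -76.0, 30.0]] weight [[745. -33.  30.]]
knob top at156 [[505. 206. 156.]] [[508. 197. 156.]]
big knob78+ [[583. 342.  90.]]
```

View pics/crop1.png

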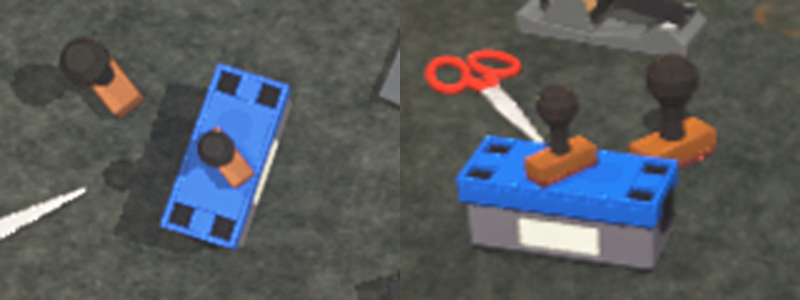

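The crop confirms the smaller stamp sits on the blue lid, with its ball at top (225.6,273.8) and side (286.8,185); the larger one stands on the worktop. The recess spacing of 122 × 38 mm matches the blue case: centre (507,213), yaw −14°. Next I'll triangulate the ball and fix the yellow mask.

```bash
sed -i 's/m=comp(m,near)/m=comp(cv2.morphologyEx(m.astype(np.uint8),cv2.MORPH_CLOSE,np.ones((3,3))),near)/; s/<60)/<250)/; s/(h\[...,2\]>150)/(h[...,2]>(150 if hue>60 else 185))/' m.py
cat >> m.py <<'E'
def tri(a,b):
    o1,d1=ray('top',a);o2,d2=ray('side',b);d1=d1[0];d2=d2[0]
    s=np.linalg.lstsq(np.c_[d1,-d2],o2-o1,rcond=None)[0];p=o1+s[0]*d1;q=o2+s[1]*d2
    return ((p+q)*500).round(1),round(np.linalg.norm(p-q)*1000,1)
E
python3 - <<'E'
from m import *
print('ball',tri((225.6,273.8),(286.8,185)))
print(at('top',[(225.6,273.8)],.138),at('side',[(286.8,185)],.138))
t=cv2.imread('pics/top0.png');s=cv2.imread('pics/side0.png')
for n,im,y in(('top',t,(448,300)),('side',s,(255,370))):
    r,rec=lid(n,im,29,y,.078);print(n,np.round(r[0],1),np.round(r[1],1),round(r[2],1))
    for q in rec:print('   ',*q)
    h=cv2.cvtColor(im,cv2.COLOR_BGR2HSV)
    print(h[y[1],y[0]], h[y[1]:y[1]+35:5,y[0]].tolist())
E
```

```text
ball (array([503.2, 209.6, 140.2]), np.float64(0.0))
[[0.5034783  0.21004995 0.138     ]] [[0.50280377 0.21317445 0.138     ]]
top [ 481.1 -239.6] [ 16.8 147.6] 86.0
    [439.7 272.2] 12 [ 543.2 -248.2]
    [436.4 327.5] 16 [ 422.3 -241.2]
[ 30 113 247] [[30, 113, 247], [30, 113, 247], [30, 113, 247], [30, 113, 247], [30, 112, 247], [30, 114, 247], [30, 112, 247]]
side [ 481.9 -273.5] [ 80.8 152.2] 86.8
    [216.  378.9] 9 [ 418.4 -286. ]
[ 30 255 255] [[30, 255, 255], [30, 255, 255], [30, 255, 255], [27, 255, 247], [27, 255, 248], [25, 23, 242], [26, 21, 246]]
```

```bash
python3 -m jog '[[29,-37,0,0,0,0],[29,-37,0,0,0,0],[29,-37,0,0,0,0],[29,-37,0,0,0,0],[29,-37,0,0,0,0],[29,-37,0,0,0,0],[29,-37,0,0,0,0],[29,-37,0,0,0,0],[29,-37,0,0,0,0],[28,-37,0,0,0,0],[28,-37,0,0,0,0],[26,-37,0,0,0,0]]' 1 15
python3 - <<'E'
from m import *
t=cv2.imread('pics/top0.png')
h=cv2.cvtColor(t,cv2.COLOR_BGR2HSV).astype(int)
m=(abs(h[...,0]-30)<6)&(h[...,1]>90)&(h[...,2]>200); m[:,:420]=0;m[:,480:]=0
ys,xs=np.nonzero(m);P=at('top',np.c_[xs,ys],.078)[:,:2]*1000
print('yellow',cv2.minAreaRect(P.astype(np.float32)))
hm=np.zeros(m.shape,np.uint8);cv2.fillConvexPoly(hm,cv2.convexHull(np.c_[xs,ys].astype(np.int32)),1)
k,l,s,c=cv2.connectedComponentsWithStats(((hm>0)&(h[...,2]<90)).astype(np.uint8))
for i in range(1,k):
    if s[i,4]>8:print(c[i].round(1),s[i,4],(at('top',c[i],.072)[0,:2]*1000).round(1))
E
```

```text
t: 1.3
eef_pos: [0.509, 0.1944, 0.2203]
ee_rot: [3.141, -0.008, -1.803]
force: [1.0, 1.0, -0.0]
width: 0.0875
yellow ((481.3944091796875, -266.2554016113281), (66.75418090820312, 150.83645629882812), 86.81334686279297)
[441.4 272. ] 43 [ 543.7 -252.1]
[458.7 273.9] 44 [ 541.8 -290.1]
[438. 328.] 49 [ 421.5 -244.7]
[456. 330.] 49 [ 419.4 -283.4]
```

The yellow case is at (481.5,−267), yaw −3.3°, and its sizes match. Now I'll descend on the stamp.

```bash
python3 -m jog '[[-3,8,0,0,0,0],[-3,8,0,0,0,0],[0,0,-35,0,0,0],[0,0,-30,0,0,0],[0,0,-20,0,0,0],[0,0,0,0,0,0]]'
python3 - <<'E'
from h import *
im=grab('side','s1.png'); t=grab('top','t1.png'); cv2.imwrite('pics/c2.png',np.hstack([cv2.resize(im[110:250,220:380],(400,350)),cv2.resize(t[210:350,140:300],(400,350))]))
E
```

```text
t: 1.9
eef_pos: [0.5035, 0.2083, 0.1325]
ee_rot: [3.141, -0.008, -1.809]
force: [-0.3, -0.3, 0.9]
width: 0.0873
```

View pics/c2.png

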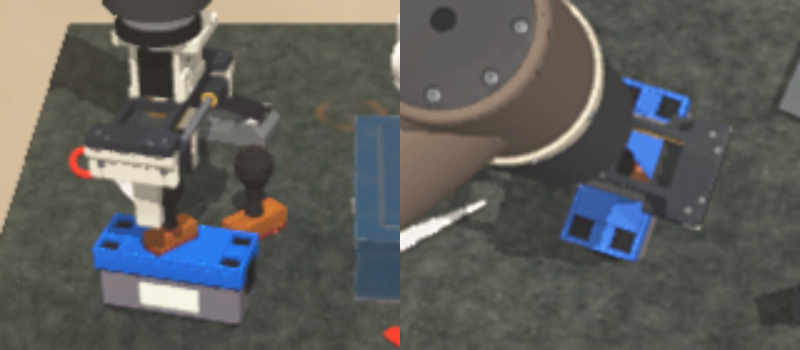

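The fingers straddle the small stamp's knob: the near finger is at side crop (150,210), with the foot visible below it. I'll go down the last 13 mm and close.

```bash
python3 -m jog '[[0,1,-9,0,0,0],[0,0,-4,0,0,0],[0,0,0,0,0,0]]'; python3 -m jog '[[0,0,0,0,0,0],[0,0,0,0,0,0],[0,0,0,0,0,0],[0,0,0,0,0,0],[0,0,0,0,0,0],[0,0,0,0,0,0]]' 0 15
```

```text
t: 2.3
eef_pos: [0.5064, 0.2128, 0.1247]
ee_rot: [-3.135, -0.001, -1.807]
force: [0.1, 0.3, 0.7]
width: 0.0872
t: 2.9
eef_pos: [0.5072, 0.213, 0.1263]
ee_rot: [-3.134, 0.001, -1.807]
force: [-0.4, -0.0, -0.5]
width: 0.045
```

```bash
python3 -m jog '[[-2,-1,-8,0,0,0],[0,0,0,0,0,0],[0,0,0,0,0,0],[0,0,0,0,0,0],[0,0,0,0,0,0]]'
```

```text
t: 3.4
eef_pos: [0.505, 0.2118, 0.1174]
ee_rot: [-3.134, 0.001, -1.807]
force: [0.1, -0.2, 0.3]
width: 0.029
```

```bash
python3 -m jog '[[0,0,0,0,0,0],[0,0,0,0,0,0],[0,0,10,0,0,0],[0,0,20,0,0,0],[0,0,15,0,0,0],[10,-30,5,0,0,0],[20,-40,0,0,0,0],[20,-40,0,0,0,0],[20,-40,0,0,0,0],[15,-32,0,0,0,0],[8,-17,0,0,0,0],[0,0,0,0,0,0]]'
```

```text
t: 4.6
eef_pos: [0.6012, 0.0061, 0.1762]
ee_rot: [-3.13, 0.003, -1.802]
force: [-0.2, 0.5, -1.1]
width: 0.0288
```

```bash
python3 -m jog '[[-3,4,-15,0,0,0],[-3,3,-30,0,0,0],[0,0,-30,0,0,0],[0,0,-20,0,0,0],[0,0,-10,0,0,0],[0,0,0,0,0,0],[0,0,0,0,0,0]]';  python3 - <<'E'
from h import *
im=grab('side','s2.png'); t=grab('top','t2.png'); cv2.imwrite('pics/c3.png',np.hstack([cv2.resize(im[170:345,230:430],(400,350)),cv2.resize(t[180:320,240:400],(400,350))]))
print(status.get_state()['eef_pos'])
E
```

```text
t: 5.3
eef_pos: [0.5959, 0.0155, 0.0731]
ee_rot: [-3.125, 0.006, -1.803]
force: [-0.1, -0.1, -0.8]
width: 0.0286
[0.59619339 0.01549705 0.07350594]
```

View pics/c3.png

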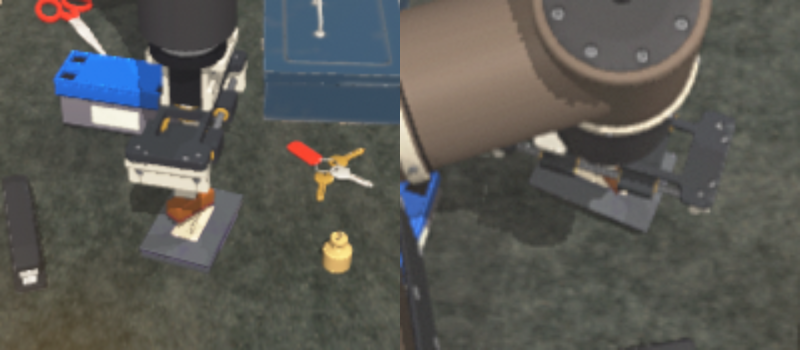

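The stamp hangs upright just above the pad centre. I'll lower it to contact, correcting a slight tool tilt on the way.

```bash
python3 -m jog '[[0,0,-8,0.004,0.015,0],[0,0,-6,0,0,0],[0,0,-2,0,0,0],[0,0,0,0,0,0],[0,0,0,0,0,0]]'
```

```text
t: 5.9
eef_pos: [0.5977, 0.0158, 0.0584]
ee_rot: [-3.138, 0.009, -1.803]
force: [0.2, 0.2, 0.0]
width: 0.0287
```

```bash
python3 -m jog '[[0,0,-2,0,0,0],[0,0,0,0,0,0],[0,0,-1,0,0,0],[0,0,0,0,0,0]]';python3 -m jog '[[0,0,-1,0,0,0],[0,0,0,0,0,0]]'
```

```text
t: 6.3
eef_pos: [0.5978, 0.0157, 0.0554]
ee_rot: [-3.137, 0.009, -1.803]
force: [0.5, 0.1, -1.6]
width: 0.0287
t: 6.5
eef_pos: [0.5978, 0.0158, 0.0545]
ee_rot: [-3.137, 0.009, -1.803]
force: [-0.2, -0.1, -1.3]
width: 0.0289
```

```bash
python3 -m jog '[[0,0,-1,0,0,0],[0,0,0,0,0,0]]';python3 -m jog '[[0,0,-1,0,0,0],[0,0,0,0,0,0]]'
```

```text
t: 6.7
eef_pos: [0.5983, 0.0157, 0.0542]
ee_rot: [-3.136, 0.009, -1.803]
force: [-0.3, 0.2, -0.1]
width: 0.0288
t: 6.9
eef_pos: [0.5988, 0.0154, 0.0542]
ee_rot: [-3.135, 0.009, -1.802]
force: [-0.4, 0.2, -1.1]
width: 0.0291
```

The descent stops at 54.2 mm (54.4 expected), so the stamp is seated. Release.

```bash
python3 -m jog '[[0,0,0,0,0,0],[0,0,0,0,0,0],[0,0,0,0,0,0],[0,0,0,0,0,0],[0,0,0,0,0,0],[0,0,0,0,0,0],[0,0,0,0,0,0],[0,0,0,0,0,0],[0,0,0,0,0,0]]' 1; python3 -m jog '[[0,0,15,0,0,0],[0,0,30,0,0,0],[0,0,35,0,0,0],[0,0,30,0,0,0],[0,0,20,0,0,0],[0,-30,10,0,0,0],[-10,-40,0,0,0,0.05],[-15,-40,0,0,0,0.05],[-15,-40,0,0,0,0.05],[-15,-40,0,0,0,0.05],[-15,-30,0,0,0,0],[0,0,0,0,0,0]]'
python3 - <<'E'
from h import *
im=grab('side','s3.png'); t=grab('top','t3.png'); cv2.imwrite('pics/c4.png',np.hstack([cv2.resize(im[170:345,230:430],(400,350)),cv2.resize(t[180:320,200:360],(400,350))]))
print(status.get_state()['eef_pos'])
E
```

```text
t: 7.8
eef_pos: [0.5987, 0.0157, 0.0535]
ee_rot: [-3.135, 0.009, -1.802]
force: [-0.5, 0.6, 0.3]
width: 0.0872
t: 9.0
eef_pos: [0.5244, -0.2109, 0.1999]
ee_rot: [-3.133, 0.008, -1.589]
force: [0.4, 0.8, 0.5]
width: 0.0876
[ 0.52592014 -0.20890195  0.199942  ]
```

View pics/c4.png

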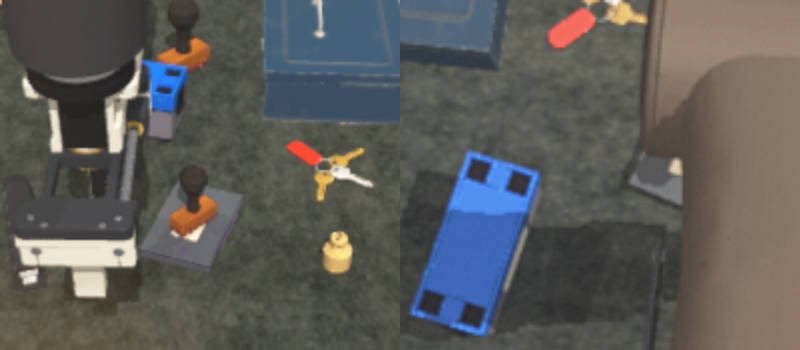

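The stamp stands upright and released on the middle of the pad (side crop (190,210)), and the blue lid is now clear. I'll re-measure blue and approach yellow.

```bash
python3 -m jog '[[-15,-20,0,-0.008,0.0085,-0.04],[-15,-20,0,0,0,0],[-12,-16,0,0,0,0],[0,0,0,0,0,0],[0,0,0,0,0,0]]';  python3 - <<'E'
from m import *
r,rec=lid('top',cv2.imread('pics/t3.png'),110,(230,278),.078);print(r)
for q in rec:print('   ',*q)
print(status.get_state()['eef_pos'],status.get_state()['ee_rot'])
E
```

```text
t: 9.6
eef_pos: [0.4858, -0.2624, 0.1999]
ee_rot: [-3.14, -0.001, -1.625]
force: [0.2, 0.2, -0.7]
width: 0.0878
((506.4083251953125, 211.43861389160156), (68.86257934570312, 150.577880859375), 76.01129150390625)
    [230.9 247.9] 41 [571.3 216.8]
    [247.  252.8] 44 [562.3 179.9]
    [212.  300.6] 54 [452.4 246.8]
    [228.6 305.6] 54 [443.8 209.6]
[ 0.48579762 -0.26244455  0.19985707] [-3.14016669e+00 -5.89489665e-04 -1.62516190e+00]
```

```bash
python3 -m jog '[[-4,-5,-20,0,0,0],[0,0,-40,0,0,0],[0,0,-30,0,0,0],[0,0,-5,0,0,0],[0,0,0,0,0,0],[0,0,0,0,0,0]]'
python3 - <<'E'
from h import *
im=grab('side','s4.png'); t=grab('top','t4.png'); cv2.imwrite('pics/c5.png',np.hstack([cv2.resize(im[270:445,160:360],(400,350)),cv2.resize(t[230:370,370:530],(400,350))]))
print(status.get_state()['eef_pos'])
E
```

```text
t: 10.2
eef_pos: [0.488, -0.2631, 0.1052]
ee_rot: [-3.134, -0.002, -1.618]
force: [-0.2, -1.2, 0.1]
width: 0.0874
[ 0.48825975 -0.26337255  0.10574425]
```

View pics/c5.png

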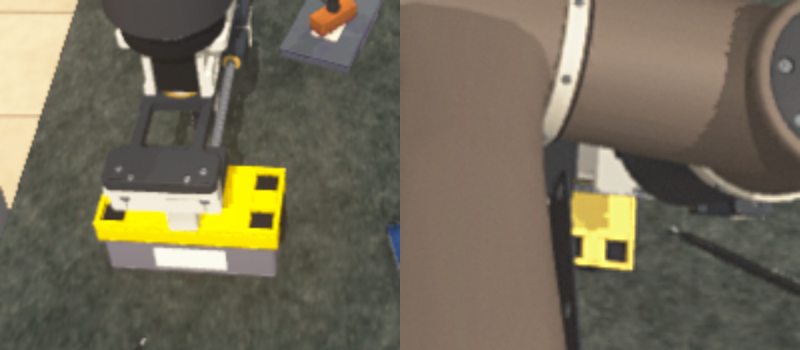

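The near finger hangs outside the near lid side at side crop (180,215), and the jaws are aligned. I'll correct (−7,−4) and descend gently to TCP z = 47.

```bash
python3 -m jog '[[-7,-4,0,0.001,0.007,-0.01],[0,0,0,0,0,0],[0,0,0,0,0,0]]'; python3 -m jog '[[0,0,-20,0,0,0],[0,0,-15,0,0,0],[0,0,-8,0,0,0],[0,0,-4,0,0,0],[0,0,0,0,0,0],[0,0,0,0,0,0]]'
```

```text
t: 10.6
eef_pos: [0.4821, -0.268, 0.1086]
ee_rot: [-3.136, -0.002, -1.629]
force: [-0.3, 0.0, 0.5]
width: 0.0876
t: 11.2
eef_pos: [0.4837, -0.2692, 0.0631]
ee_rot: [-3.13, -0.003, -1.63]
force: [0.9, -0.5, 0.8]
width: 0.0879
```

```bash
python3 -m jog '[[-2,2,-8,0.001,0.011,0],[0,0,-6,0,0,0],[0,0,-2,0,0,0],[0,0,0,0,0,0],[0,0,0,0,0,0]]'
```

```text
t: 11.7
eef_pos: [0.4822, -0.2671, 0.0467]
ee_rot: [-3.141, -0.003, -1.629]
force: [-0.1, 1.0, 0.5]
width: 0.0876
```

```bash
python3 -m jog '[[0,0,0,0,0,0],[0,0,0,0,0,0],[0,0,0,0,0,0],[0,0,0,0,0,0],[0,0,0,0,0,0],[0,0,0,0,0,0],[0,0,0,0,0,0]]' 0 50;  python3 -m jog '[[0,0,3,0,0,0],[0,0,5,0,0,0],[0,0,8,0,0,0],[0,0,8,0,0,0],[0,0,0,0,0,0],[0,0,0,0,0,0]]'
```

```text
t: 12.4
eef_pos: [0.4826, -0.267, 0.0472]
ee_rot: [-3.14, -0.003, -1.629]
force: [-0.3, 1.0, -0.1]
width: 0.0656
t: 13.0
eef_pos: [0.4806, -0.2666, 0.0721]
ee_rot: [3.14, -0.002, -1.631]
force: [0.3, -0.4, -5.2]
width: 0.0658
```

Held, about 0.53 kg. I'll lift and carry it high.

```bash
python3 -m jog '[[0,0,15,0,0,0],[0,0,25,0,0,0],[0,0,30,0,0,0],[0,0,30,0,0,0],[0,0,30,0,0,0],[0,0,15,0,0,0],[0,15,5,0,0,0],[1,25,0,0,0,0],[1,35,0,0,0,0],[2,35,0,0,0,0],[2,35,0,0,0,0],[2,35,0,0,0,0]]'; python3 -m jog '[[4,35,0,0,0,-0.02],[4,35,0,0,0,-0.03],[4,35,0,0,0,-0.03],[3,35,0,0,0,-0.03],[3,35,0,0,0,-0.03],[2,35,0,0,0,-0.03],[2,30,0,0,0,-0.02],[0,15,0,0,0,0],[0,0,0,0,0,0],[0,0,0,0,0,0]]'
```

```text
t: 14.2
eef_pos: [0.4815, -0.0801, 0.2222]
ee_rot: [3.131, 0.001, -1.64]
force: [0.1, 0.4, -4.1]
width: 0.0655
t: 15.2
eef_pos: [0.4933, 0.193, 0.2143]
ee_rot: [3.121, -0.003, -1.832]
force: [-0.1, -0.5, -4.5]
width: 0.0659
```

```bash
python3 -m jog '[[8,10,0,-0.005,-0.02,0.016],[6,9,0,0,0,0],[0,0,0,0,0,0],[0,0,-20,0,0,0],[0,0,-20,0,0,0],[0,0,-10,0,0,0],[0,0,0,0,0,0],[0,0,0,0,0,0]]'
```

```text
t: 16.0
eef_pos: [0.5092, 0.2102, 0.1636]
ee_rot: [-3.14, -0.003, -1.818]
force: [0.9, 0.7, -5.4]
width: 0.0658
```

```bash
python3 -m jog '[[-1,2,-10,0,0.003,0.001],[0,0,-8,0,0,0],[0,0,0,0,0,0],[0,0,0,0,0,0]]'
python3 - <<'E'
from h import *
im=grab('side','s5.png'); t=grab('top','t5.png'); cv2.imwrite('pics/c6.png',np.hstack([cv2.resize(im[130:250,230:350],(400,400),interpolation=2),cv2.resize(t[220:340,150:270],(400,400),interpolation=2)]))
s=status.get_state();print(s['eef_pos'],s['ee_rot'])
E
```

```text
t: 16.4
eef_pos: [0.5091, 0.2129, 0.1461]
ee_rot: [-3.141, -0.001, -1.817]
force: [0.1, -0.3, -4.2]
width: 0.0658
[0.50909097 0.21287416 0.1461681 ] [-3.14110085e+00 -8.98452235e-04 -1.81744311e+00]
```

View pics/c6.png

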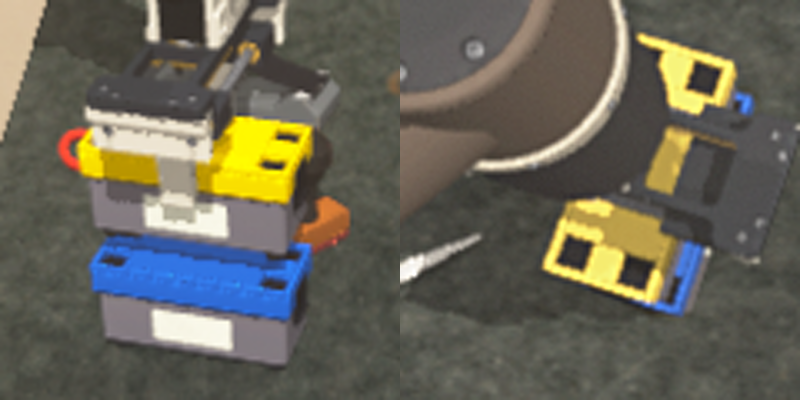

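The yellow case hovers about 20 mm above blue, aligned by eye, with its recesses visible at top crop (707,78), (572,253) and (640,270). I'll check numerically.

Run:
```python
from m import *
z=.1461-.0472+.072
t=cv2.imread('pics/t5.png');h=cv2.cvtColor(t,cv2.COLOR_BGR2HSV).astype(int)
c0,a=np.array([.507,.2127]),np.radians(-14.05);R=np.array([[np.cos(a),-np.sin(a)],[np.sin(a),np.cos(a)]])
off=np.array([[61,19],[61,-19],[-61,19],[-61,-19]])/1000
# expected px of recess floors if centred over blue; compare to dark blob centroid nearby
P=np.c_[off@R.T+c0,np.full(4,z)];E=pix('top',P)
k,l,s,c=cv2.connectedComponentsWithStats((h[...,2]<85).astype(np.uint8))
for o,e,p in zip(off,E,P):
    i=1+np.argmin(np.hypot(*(c[1:]-e).T)); w=(at('top',c[i],z)[0,:2]-p[:2])@R
    print(o,e.round(1),c[i].round(1),s[i,4],'err mm in blue frame',(w*1000).round(1))
# side view: near-face lid bottom-right / left corners predicted for both lids
sd=cv2.imread('pics/s5.png')
for nm,zz in(('blue top',.078),('yellow top',z+.006)):
    q=np.array([[75,33],[75,-33],[-75,33],[-75,-33]])/1000@R.T+c0
    print(nm,pix('side',np.c_[q,np.full(4,zz)]).round(1).tolist())
    m=cv2.inRange(cv2.cvtColor(sd,cv2.COLOR_BGR2HSV),*( ((100,150,120),(120,255,255)) if 'b'==nm[0] else ((22,120,120),(35,255,255))));m[:130]=0;m[250:]=0;m[:,:230]=0;m[:,335:]=0
    ys,xs=np.nonzero(m);print('  extents u',xs.min(),xs.max(),'v',ys.min(),ys.max())
```

```text
[0.061 0.019] [222.8 238.3] [224.3 228.7] 3 err mm in blue frame [19.9  3.8]
[ 0.061 -0.019] [240.5 243.8] [240.7 243.2] 57 err mm in blue frame [1.3 0.1]
[-0.061  0.019] [201.9 295.9] [201.9 295.4] 61 err mm in blue frame [0.9 0.3]
[-0.061 -0.019] [220.1 301.7] [220.4 301.2] 66 err mm in blue frame [ 1.1 -0.2]
blue top [[322.9, 203.2], [315.8, 218.3], [265.5, 195.0], [256.1, 209.3]]
  extents u 257 322 v 201 225
yellow top [[322.7, 167.8], [315.1, 182.1], [262.2, 160.0], [252.1, 173.6]]
  extents u 253 323 v 165 190
```

The offset is only about +1 mm along x, and the angle agrees. I'll lower slowly.

```bash
python3 -m jog '[[-1,0,-6,0,0,0.001],[0,0,-6,0,0,0],[0,0,-3,0,0,0],[0,0,0,0,0,0],[0,0,0,0,0,0]]'
```

```text
t: 17.0
eef_pos: [0.5081, 0.213, 0.1302]
ee_rot: [-3.141, -0.0, -1.816]
force: [-0.4, 0.1, -3.8]
width: 0.0659
```

```bash
python3 -m jog '[[0,0,-2,0,0,0],[0,0,-2,0,0,0],[0,0,0,0,0,0],[0,0,0,0,0,0]]'
```

```text
t: 17.4
eef_pos: [0.5083, 0.2131, 0.1261]
ee_rot: [-3.14, -0.0, -1.816]
force: [-0.9, -0.7, -5.6]
width: 0.0659
```

```bash
python3 -m jog '[[0,0,-1,0,0,0],[0,0,-1,0,0,0],[0,0,0,0,0,0]]'; python3 -m jog '[[0,0,-1,0,0,0],[0,0,-1,0,0,0],[0,0,0,0,0,0]]'
```

```text
t: 17.7
eef_pos: [0.5084, 0.2132, 0.1241]
ee_rot: [-3.14, 0.0, -1.816]
force: [0.1, 0.0, -4.2]
width: 0.0657
t: 18.0
eef_pos: [0.5085, 0.2132, 0.122]
ee_rot: [-3.14, 0.0, -1.816]
force: [0.5, -0.7, -4.1]
width: 0.0659
```

The feet are past the rim level (125) with no added force, so they are in the recesses.

```bash
python3 -m jog '[[0,0,-1,0,0,0],[0,0,-1,0,0,0],[0,0,0,0,0,0]]'; python3 -m jog '[[0,0,-1,0,0,0],[0,0,0,0,0,0]]'
```

```text
t: 18.3
eef_pos: [0.5085, 0.2132, 0.1198]
ee_rot: [-3.14, 0.0, -1.816]
force: [-0.6, -0.1, -4.9]
width: 0.0654
t: 18.5
eef_pos: [0.5087, 0.2133, 0.1193]
ee_rot: [-3.139, 0.0, -1.816]
force: [-0.3, -0.4, -5.2]
width: 0.0658
```

```bash
python3 -m jog '[[0,0,-1,0,0,0],[0,0,0,0,0,0]]'; python3 -m jog '[[0,0,-1,0,0,0],[0,0,0,0,0,0]]'
```

```text
t: 18.7
eef_pos: [0.5089, 0.2133, 0.1194]
ee_rot: [-3.139, 0.001, -1.815]
force: [0.1, -0.7, -4.1]
width: 0.0658
t: 18.9
eef_pos: [0.509, 0.2133, 0.1193]
ee_rot: [-3.138, 0.001, -1.815]
force: [-0.5, -0.4, -3.0]
width: 0.0651
```

It stops at 119.3 mm (119.2 expected), so it is seated. Release, then retreat straight up.

```bash
python3 -m jog '[[0,0,0,0,0,0],[0,0,0,0,0,0],[0,0,0,0,0,0],[0,0,0,0,0,0],[0,0,0,0,0,0],[0,0,0,0,0,0]]' 1; python3 -m jog '[[0,0,4,0,0,0],[0,0,8,0,0,0],[0,0,12,0,0,0],[0,0,20,0,0,0],[0,0,30,0,0,0],[0,0,30,0,0,0],[0,0,20,0,0,0],[0,0,0,0,0,0]]'; python3 -m jog '[[-10,20,0,0,0,0],[-25,35,0,0,0,0],[-25,40,0,0,0,0],[-25,40,0,0,0,0],[-25,40,0,0,0,0],[-25,40,0,0,0,0],[-25,40,0,0,0,0],[-25,40,0,0,0,0],[-25,40,0,0,0,0],[0,0,0,0,0,0],[0,0,0,0,0,0]]'
python3 - <<'E'
from m import *
sd=grab('side','s6.png'); t=grab('top','t6.png'); cv2.imwrite('pics/c7.png',np.hstack([cv2.resize(sd[130:310,230:430],(400,360),interpolation=2),cv2.resize(t[210:350,180:360],(400,360),interpolation=2)]))
z=.144;h=cv2.cvtColor(t,cv2.COLOR_BGR2HSV).astype(int)
c0,a=np.array([.507,.2127]),np.radians(-14.05);R=np.array([[np.cos(a),-np.sin(a)],[np.sin(a),np.cos(a)]])
off=np.array([[61,19],[61,-19],[-61,19],[-61,-19]])/1000
P=np.c_[off@R.T+c0,np.full(4,z)];E=pix('top',P)
k,l,s,c=cv2.connectedComponentsWithStats((h[...,2]<85).astype(np.uint8))
for o,e,p in zip(off,E,P):
    i=1+np.argmin(np.hypot(*(c[1:]-e).T)); w=(at('top',c[i],z)[0,:2]-p[:2])@R
    print(o,s[i,4],'err mm',(w*1000).round(1))
print(status.get_state()['eef_pos'])
E
```

```text
t: 19.5
eef_pos: [0.5109, 0.2145, 0.1202]
ee_rot: [-3.135, 0.004, -1.814]
force: [1.1, -0.0, -0.7]
width: 0.0875
t: 20.3
eef_pos: [0.5109, 0.2138, 0.2553]
ee_rot: [-3.133, 0.006, -1.814]
force: [-0.5, -0.3, 0.6]
width: 0.0878
t: 21.4
eef_pos: [0.2896, 0.5591, 0.262]
ee_rot: [-3.13, 0.012, -1.817]
force: [0.2, -0.4, 0.9]
width: 0.0881
[0.061 0.019] 48 err mm [1.  1.8]
[ 0.061 -0.019] 49 err mm [1.  1.7]
[-0.061  0.019] 52 err mm [0.4 1.4]
[-0.061 -0.019] 53 err mm [0.6 1.5]
[0.29037995 0.55825845 0.26210612]
```

View pics/c7.png

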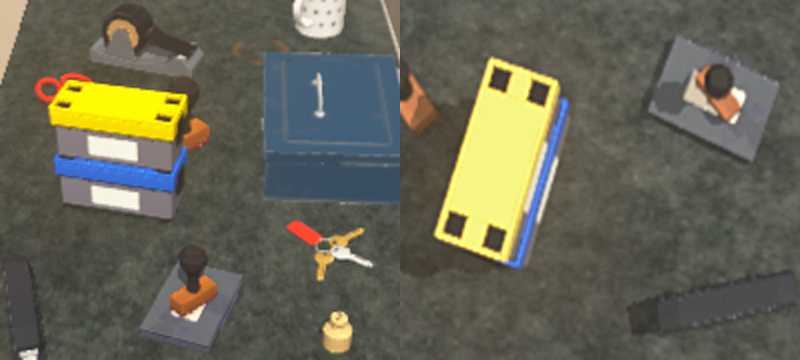

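Run:
```python
from m import *
sd=cv2.imread('pics/s6.png');t=cv2.imread('pics/t6.png')
def blobs(im,x0,x1,y0,y1):
    v=cv2.cvtColor(im,cv2.COLOR_BGR2HSV)[...,2];m=np.zeros_like(v);m[y0:y1,x0:x1]=(v[y0:y1,x0:x1]<110)
    k,l,s,c=cv2.connectedComponentsWithStats(m);return [(c[i],s[i,4]) for i in range(1,k) if 6<s[i,4]<90]
T=blobs(t,198,255,228,315);S=blobs(sd,255,325,168,196)
for c,n in T:
    for d,m in S:
        p,g=tri(c,d)
        if g<8 and 120<p[2]<180:print(c.round(1),n,d.round(1),m,p,g)
# lid outline in side view: nearest top corner (-75,-33) and lowest-left
c0,a=np.array([.5075,.2135]),np.radians(-14.05);R=np.array([[np.cos(a),-np.sin(a)],[np.sin(a),np.cos(a)]])
q=np.array([[75,33],[75,-33],[-75,33],[-75,-33]])/1000@R.T+c0
for zz in(.150,.156):print(zz,pix('side',np.c_[q,np.full(4,zz)]).round(1).tolist(),'lid bottom',pix('side',np.c_[q,np.full(4,zz-.024)])[[1,3]].round(1).tolist())
m=cv2.inRange(cv2.cvtColor(sd,cv2.COLOR_BGR2HSV),(22,120,120),(35,255,255));m[:130]=0;m[250:]=0;m[:,:230]=0;m[:,335:]=0
ys,xs=np.nonzero(m);print('u',xs.min(),xs.max(),'v',ys.min(),ys.max())
v0=cv2.inRange(cv2.cvtColor(sd,cv2.COLOR_BGR2HSV),(100,150,120),(120,255,255))
for u in(265,280,295,310):
    y=np.nonzero(m[:,u])[0];b=np.nonzero(v0[:240,u])[0];b=b[b>y.max()];print(u,'yellow',y.min(),y.max(),'blue',b.min(),b.max())
```

```text
[224.5 240.6] 56 [315.9 180.6] 7 [571.4 217.3 147.8] 0.4
[242.  245.8] 54 [311.7 189.1] 9 [562.6 180.1 147.4] 0.7
[222.  302.5] 61 [261.8 182.2] 8 [444.1 209.8 147.2] 1.1
0.15 [[323.0, 177.6], [315.5, 192.2], [263.4, 169.7], [253.5, 183.5]] lid bottom [[315.7, 201.0], [254.5, 192.3]]
0.156 [[323.0, 175.4], [315.5, 189.9], [263.2, 167.6], [253.3, 181.3]] lid bottom [[315.6, 198.8], [254.2, 190.1]]
u 254 323 v 170 200
265 yellow 170 193 blue 210 217
280 yellow 172 195 blue 211 219
295 yellow 174 197 blue 213 222
310 yellow 175 199 blue 216 224
```

The lid outline in the side view (v 170–200) matches the seated height: 169.7–201.0 predicted seated, 167.6–198.8 if the feet had missed. The recess positions fall within 0.5 mm of blue's. Handing in.

```bash
python3 -c "
from station import workorder
print(workorder.job_done())"
```

```text
the job is handed in; nothing more can be done
None
```

I moved the small stamp from the blue lid to the ink pad. I then set the yellow-lidded case on the blue one, let go, withdrew the arm and handed the job in at about 21.5 s. No verdict was reported.

**Stamp:** the last picture shows it upright and released near the middle of the pad.

**Cases:**
- **Seating:** while lowering, the tool stopped at 119.3 mm, against 119.2 mm expected with the feet in. There was no contact at 125 mm, where feet that missed the recesses would have touched.
- **Height:** the lid outline in the side view fits the seated height.
- **Centring:** three of the yellow lid's recesses, triangulated from both views, lie within about 0.5 mm of where the blue lid's were in the top view.

**Bystanders:** the stapler and brass weight look unmoved in the last picture. I did not measure them or check the notebook.

**Two checks disagreed with the rest:**
- Triangulating the yellow recess floors gave 147.5 mm, between seated (144) and missed (150). Each was only 7 to 9 pixels in the side view, so I trusted the tool height and outline instead.
- The top view alone showed about 1.6 mm of sideways offset, still inside the 5 mm limit. A missed seat would shift that view by about 1.2 mm the same way.

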